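# Switch on the guarded bench supply

## Task

Switch on the bench supply at the steel box with the wide guard: push its guard up and back with a fingertip until it stays open, push the toggle beneath all the way over to the rear (away from the robot), then nudge the guard forward again so that it drops fully shut over the toggle. Push gently and grip or lift nothing, and leave the box with the narrow guard and everything else on the bench as it is.

Things in the scene. Friction and masses are not known exactly. Their poses are not given: they have to be found in the camera images.
- wide_box: Grey steel switch box fixed to the bench, the one to switch on; its guard is the wide one, 74 mm across. 150x120x50 mm (along its x, y, z); origin at the centre of its underside, z up, its front faces its -x (roughly towards the robot, turned up to 0.35 rad either way). Flat top panel 50 mm above the origin. The two boxes stand side by side and may have changed places.
- wide_box_guard (a joint): Angle of the sheet-steel guard, an upside-down trough (74 mm across y, 54 mm along x, 80 g) over the toggle of wide_box: 0 = shut, 1.48 = open against its stop. It turns about the box's y axis at the hinge, front edge up and over to the rear (+x). Past about 0.85 it falls open of itself and stays; brought back below about 0.65 it drops shut of itself; no spring.
- wide_box_hinge (a point): Middle of the guard's hinge pin, fixed in the box at x +35, y 0, z 58 mm of the box's frame.
- wide_box_edge (a point): Centre of the rounded bead (8 mm thick, across the full width) along the guard's standing finger edge, its highest part when shut. Shut, it lies 53 mm in front of and 62 mm above the hinge pin (120 mm above the bench), 18 mm above the guard's roof, flush with its 2 mm front wall, and can be pushed with a fingertip from the front; open, it lies about 57 mm behind and 58 mm above the pin, its bead reachable from behind. The front wall ends 9 mm above the pin's level.
- wide_box_toggle (a joint): Angle of the steel toggle under the guard: 0 = off (leaning 0.42 rad to the box's front), 0.84 = on (leaning 0.42 rad to the rear). It stays where it is left; about 2 N at its tip moves it.
- wide_box_tip (a point): End of the toggle's 9 mm thick bat (centre of its round end). The toggle pivots at x +8, y 0, z 54 mm of the box's frame; this point is 32.5 mm from the pivot.
- narrow_box: Grey steel switch box fixed to the bench, NOT to be switched; alike but for its guard, which is only 38 mm across. 150x120x50 mm (along its x, y, z); origin at the centre of its underside, z up, its front faces its -x (roughly towards the robot, turned up to 0.35 rad either way). Flat top panel 50 mm above the origin. The two boxes stand side by side and may have changed places.
- narrow_box_guard (a joint): Angle of the sheet-steel guard, an upside-down trough (38 mm across y, 54 mm along x, 80 g) over the toggle of narrow_box: 0 = shut, 1.48 = open against its stop. It turns about the box's y axis at the hinge, front edge up and over to the rear (+x). Past about 0.85 it falls open of itself and stays; brought back below about 0.65 it drops shut of itself; no spring.
- narrow_box_hinge (a point): Middle of the guard's hinge pin, fixed in the box at x +35, y 0, z 58 mm of the box's frame.
- narrow_box_edge (a point): Centre of the rounded bead (8 mm thick, across the full width) along the guard's standing finger edge, its highest part when shut. Shut, it lies 53 mm in front of and 62 mm above the hinge pin (120 mm above the bench), 18 mm above the guard's roof, flush with its 2 mm front wall, and can be pushed with a fingertip from the front; open, it lies about 57 mm behind and 58 mm above the pin, its bead reachable from behind. The front wall ends 9 mm above the pin's level.
- narrow_box_toggle (a joint): Angle of the steel toggle under the guard: 0 = off (leaning 0.42 rad to the box's front), 0.84 = on (leaning 0.42 rad to the rear). It stays where it is left; about 2 N at its tip moves it.
- narrow_box_tip (a point): End of the toggle's 9 mm thick bat (centre of its round end). The toggle pivots at x +8, y 0, z 54 mm of the box's frame; this point is 32.5 mm from the pivot.
- driver: Loose bystander, to be left alone: screwdriver with orange handle, 206 mm long, lying between the boxes. Origin at the centre of its underside.
- plug: Loose bystander, to be left alone: used spark plug, 77 mm long, lying to the right of the boxes. Origin at the centre of its underside.
- spanner: Loose bystander, to be left alone: combination spanner, 218 mm long, lying behind the boxes. Origin at the centre of its underside.
- bolts: Loose bystander, to be left alone: shallow tin of bolts, 72x77x37 mm, standing between and behind the boxes. Origin at the centre of its underside.
- clamp: Loose bystander, to be left alone: black spring clamp, 111 mm long, lying to the left of the boxes. Origin at the centre of its underside.
- tape: Loose bystander, to be left alone: roll of clear tape standing on edge, 84 mm high, behind the boxes. Origin at the centre of its underside.
- lube: Loose bystander, to be left alone: white and orange spray can, 54 mm wide, 176 mm tall, behind the boxes. Origin at the centre of its underside.
Things that resemble listed ones, but are neither listed nor needed, are in the scene too. Leave any purple look-alike of the wide_box alone.

How it is judged:
By the outcome, as a careful person would: the job done as asked, in the order asked, and still so for the second after the job is handed in, with the robot touching nothing.
It also fails if it takes over 54 s, if anything falls off the work surface, if the arm or the gripper's body presses on something with over 40 N, if the wrist force passes 120 N, or if a joint passes its speed limit or range.

## Robot

A 6-joint arm with a two-finger parallel gripper is mounted at the origin on a cart in front of the work surface, level with it; the furniture and walls round the work are solid. World frame = base frame: x ahead of the robot, y to its left, z up, the work surface at z = 0. Lengths are in mm, angles in rad, forces in N, time in s.
With the tool pointing down it reaches from about 275 to 750 mm from the base axis. Payload 10.2 kg.
Tool frame: the origin (TCP) lies at the very end of the fingers, on their centre line; the grasp point (between the pads) lies 19 mm behind it; x points along the fingers, y is the direction in which the jaws open and shut, and the axes are right-handed (so a half turn about x gives the same grasp; the last joint's range is limited). The gripper opens to 85 mm and grips with 20 to 120 N. Pads are 22 mm wide; open, the fingers measure 114 mm over their backs; the gripper's body (76 mm by 85 mm) begins 54 mm behind the grasp point. The pads swing forward as they close: fully open they stand 13 mm farther back than shut.
Start: joints at [0.962, 0.313, 1.498, -0, 1.331, -0.223], TCP at [197.571, 486.412, 231.294] pointing down, gripper open.
Joint ranges: [-2.94, 2.94], [-0.97, 2.17], [0.19, 2.56], [-1.23, 4.37], [0.02, 3.11], [-2.88, 2.88]. Speed limits (rad/s): [2.39, 2.39, 3.01, 3.14, 3.14, 3.14].

## Interface

Orientations are given as a unit quaternion [w, x, y, z].
In Python, from rig import ctrl gives the robot as it stands. The module is installed in compiled form; this text tells all that it offers.
- The arm moves only by the tool move_arm, never from a script. Its argument "targets" is a list that holds one entry, the list of rows, each a list of 7 numbers: the opening, from 0 (shut) to 1 (fully open), then the shift along the tool's x, y, z each as a share of 150 mm, from -1 to 1, then the turn, a rotation vector about the tool's x, y, z each as a share of 60 degrees, from -1 to 1. A call has 1 to 5 rows; each row shifts and turns the commanded pose from where the row before left it, along the tool's axes as they then stand; what a row does not reach is not made up. A row lasts 1/10 s, in which the tool goes at most 50 mm and 8.59 degrees, less where a joint would pass 70% of its speed; a pose out of reach is approached as far as the arm can. A call with a number of a shift or a turn outside -1 to 1 is refused whole. A call with a gripper value outside its range is refused whole. The fingers move at their own pace and stop on an object; "force" is the grip in N (left out, the last holds). Time passes only in rows, so rows that do not move let the fingers close. It gives the time, the measured TCP pose, the force and the opening at its end, in the units of the state.
- ctrl.sense(): the state, without advancing time (a new reading comes with each control period).
- ctrl.capture(name): name is "side" or "top" or "wrist"; returns the picture (384x512x3 uint8, red, green, blue); there is no depth.
- ctrl.calibration(name): a dict with "camera_matrix" (3x3 intrinsics, pixels), "extrinsics" (4x4, takes a point from world to camera coordinates); the wrist camera has in their place "tool_from_camera" (4x4, takes a point from camera to tool coordinates, whose origin is the TCP and whose axes are the tool frame's). Camera axes: x right, y down, z forward; pixel columns grow to the right and rows downward; lengths in mm; the calibration is good to about 2 mm. A picture is of the moment at which its call begins: read the wrist's pose just before it. calibration takes no time and is no camera call.
- ctrl.finish_job(): hands the job in, once; it reports no verdict.
Trained networks look in the newest picture that a camera, given by its name, has taken for a name from the list of things; names that differ only in an ending like _2 or _b are one class to them, and where a whole thing is asked for, a point or a joint stands for the part that bears it (a point fixed in the world has none). Each returns a list of dicts, best first, with "confidence" (0 to 1); they miss things now and then, are a little off and sometimes report something else, mostly with a low value. They report only what shows in the picture. A call takes as long as a camera call. They do not tell look-alikes from the thing itself.
- ctrl.recognise(label, camera): "point" ([row, column] in pixels, amid what is visible of it).
- ctrl.cut_out(label, camera): "pixels" (384x512 bool, what is visible of it) and "point" ([row, column] in pixels, amid what is visible of it).
The state is a dict: "time_s": time; "joints": joint angles; "dq": joint speeds; "tau": joint torques, N m; "eef_pos": TCP position; "ee_rot": TCP orientation; "force": force on the tool from outside, world axes, zero at the start; "wrist_torque": the same for the moment, N m; "grip_width": opening from 0.0 (shut) to 1.0 (fully open).
Only numpy, scipy, OpenCV 4.12 (cv2) and the standard library are available. Lean on these libraries where they do the work, as an engineer would, in place of code of your own. Each camera call takes 0.05 s, during which the arm holds its last target.

## Working session

There is one attempt and no reset: what is moved stays moved. The work goes in short steps, Python scripts to look and compute and a tool call to move; the robot and the scene stay as the last step left them, time stands still between calls to the robot, and variables do not carry over. Pictures are saved under pics/ and viewed, and the job is handed in when it is done.

Besides the shell and the picture viewer there is one more tool, called as name(argument=value, ...) on one line, values as JSON. move_arm: Moves the arm, as the interface text tells. Shift numbers are shares of 150 mm and turn numbers shares of 60 degrees, none past 1 either way. Its arguments: {"type":"object","properties":{"targets":{"type":"array","items":{"type":"array","items":{"type":"array","items":{"type":"number","minimum":-1,"maximum":1}}}},"force":{"type":"number"}},"required":["targets"]}

```bash
ls; mkdir -p pics; python3 - <<'E'
from rig import ctrl
import cv2, numpy as np
s=ctrl.sense(); print(s)
for n in ["side","top","wrist"]:
    im=ctrl.capture(n); cv2.imwrite(f"pics/{n}0.png",im[:,:,::-1])
    c=ctrl.calibration(n); print(n,{k:np.round(v,3).tolist() for k,v in c.items()})
    for l in ["wide_box","wide_box_edge","narrow_box","wide_box_guard"]:
        print(l,[(np.round(d["point"]).tolist(),round(d["confidence"],2)) for d in ctrl.recognise(l,n)])
print(ctrl.sense()["time_s"])
E
```

```text
pics
{'time_s': 0.0, 'joints': array([ 9.61604459e-01,  3.13449658e-01,  1.49847244e+00, -1.41890669e-06,
        1.33103374e+00, -2.23403573e-01]), 'dq': array([-4.24946103e-04, -1.93797715e-04,  1.55939847e-03, -6.31280783e-06,
        1.17003891e-03, -1.65424435e-04]), 'tau': array([ 8.42413465e-04, -4.12266541e+01, -2.59740239e+01, -1.33097215e-04,
        4.15167669e-03,  6.75938665e-07]), 'eef_pos': array([197.40176879, 486.17367057, 230.72195816]), 'ee_rot': array([ 0.69379787,  0.13511135,  0.69418676, -0.13599333]), 'force': array([ 0.36058739,  0.47165191, -0.62619436]), 'wrist_torque': array([-0.01135617, -0.05273846, -0.05783354]), 'grip_width': 0.9991847169954211}
side {'camera_matrix': [[419.323, 0.0, 258.23], [0.0, 419.323, 196.485], [0.0, 0.0, 1.0]], 'extrinsics': [[0.863, -0.505, 0.018, -517.431], [-0.2, -0.373, -0.906, 261.041], [0.465, 0.778, -0.423, 1401.735], [0.0, 0.0, 0.0, 1.0]]}
wide_box [([177.0, 193.0], 0.77), ([211.0, 213.0], 0.66)]
wide_box_edge [([166.0, 196.0], 0.72), ([198.0, 213.0], 0.69), ([243.0, 264.0], 0.57)]
narrow_box [([256.0, 262.0], 0.76), ([2
[... 173 characters left out ...]
], 'extrinsics': [[0.012, -1.0, -0.004, 67.932], [-0.979, -0.011, -0.202, 647.011], [0.202, 0.006, -0.979, 1438.977], [0.0, 0.0, 0.0, 1.0]]}
wide_box [([217.0, 120.0], 0.72), ([239.0, 222.0], 0.71), ([222.0, 175.0], 0.61)]
wide_box_edge [([213.0, 109.0], 0.9), ([235.0, 221.0], 0.81)]
narrow_box [([239.0, 339.0], 0.83)]
wide_box_guard [([237.0, 220.0], 0.75), ([213.0, 109.0], 0.6)]
wrist {'camera_matrix': [[321.658, 0.0, 258.671], [0.0, 321.658, 195.136], [0.0, 0.0, 1.0]], 'tool_from_camera': [[-0.0, -0.278, 0.961, -142.311], [1.0, -0.001, 0.0, 0.044], [0.001, 0.961, 0.278, -71.093], [0.0, 0.0, 0.0, 1.0]]}
wide_box [([379.0, 445.0], 0.55)]
wide_box_edge []
narrow_box []
wide_box_guard []
0.75
```

View pics/top0.png

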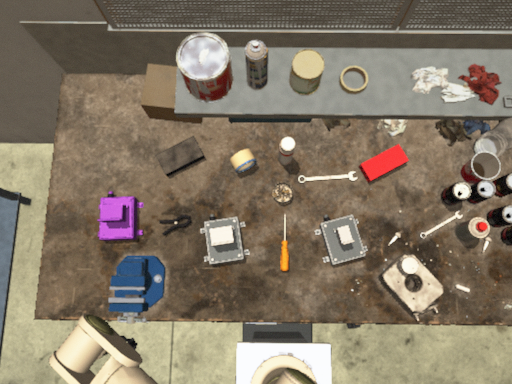

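View pics/side0.png

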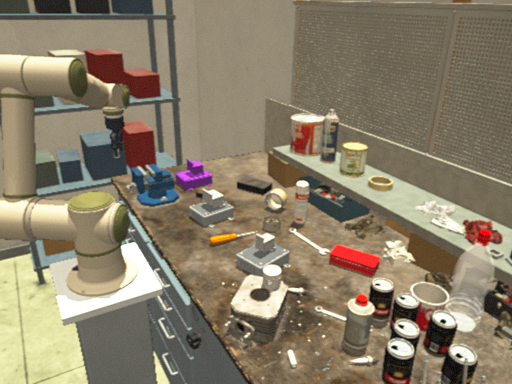

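```bash
python3 -c "
import cv2
a=cv2.imread('pics/top0.png')[150:330,60:400]; cv2.imwrite('pics/top0z.png',cv2.resize(a,None,fx=2.3,fy=2.3,interpolation=cv2.INTER_CUBIC))
a=cv2.imread('pics/side0.png')[120:320,130:360]; cv2.imwrite('pics/side0z.png',cv2.resize(a,None,fx=3,fy=3,interpolation=cv2.INTER_CUBIC))"
```

```text
(no output)
```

View pics/top0z.png

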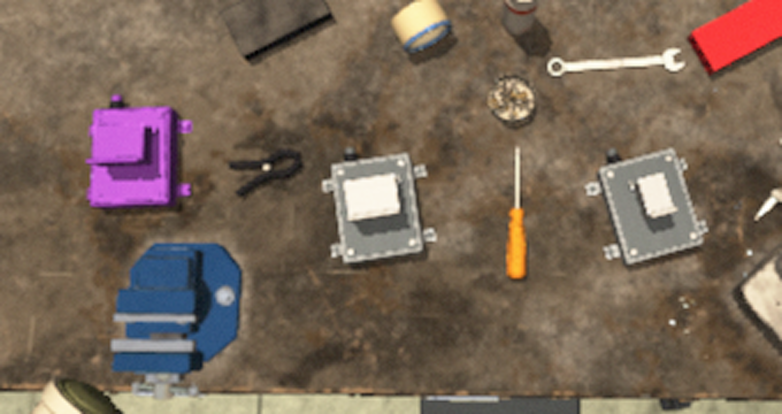

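View pics/side0z.png

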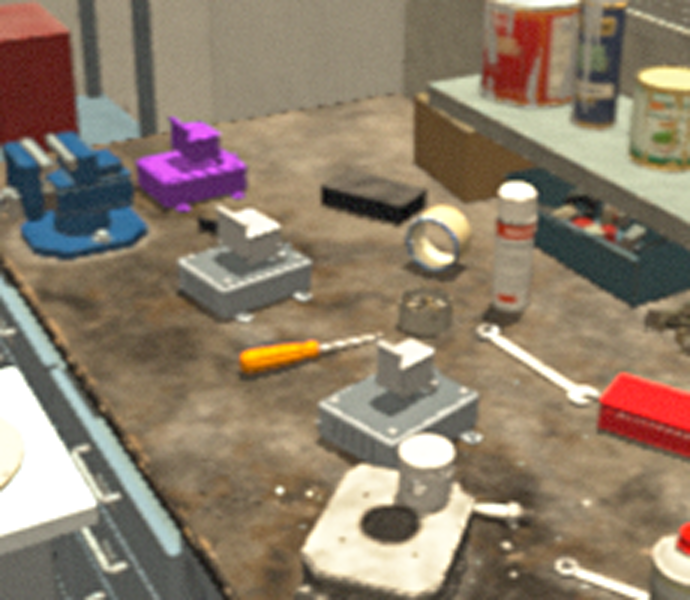

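```bash
cat > h.py <<'E'
import numpy as np, cv2
from scipy.spatial.transform import Rotation as R
from rig import ctrl
def cam(n, s=None):
    c=ctrl.calibration(n); K=np.array(c["camera_matrix"])
    if "extrinsics" in c: return K,np.array(c["extrinsics"])
    s=s or ctrl.sense(); q=s["ee_rot"]; T=np.eye(4); T[:3,:3]=R.from_quat([q[1],q[2],q[3],q[0]]).as_matrix(); T[:3,3]=s["eef_pos"]
    return K,np.linalg.inv(T@np.array(c["tool_from_camera"]))
def proj(P,K,E):
    P=np.atleast_2d(P); p=P@E[:3,:3].T+E[:3,3]; p=p@K.T; return p[:,:2]/p[:,2:]
def back(uv,z,K,E):
    uv=np.atleast_2d(uv).astype(float); d=np.c_[uv,np.ones(len(uv))]@np.linalg.inv(K).T@E[:3,:3]; o=-E[:3,:3].T@E[:3,3]
    return o+d*((z-o[2])/d[:,2])[:,None]
def box2w(P,b):  # b=(x,y,yaw)
    P=np.atleast_2d(P).astype(float); c,s=np.cos(b[2]),np.sin(b[2])
    return np.c_[b[0]+c*P[:,0]-s*P[:,1], b[1]+s*P[:,0]+c*P[:,1], P[:,2]]
def Rt(s): 
    q=s["ee_rot"]; return R.from_quat([q[1],q[2],q[3],q[0]])
E
python3 - <<'E'
from h import *
K,E=cam("top")
z=np.array([[330,165],[410,153],[427,252],[343,263]])/2.3+[60,150]
P=back(z,50,K,E); print(P.round(1)); print(P.mean(0))
d=(P[0]+P[1]-P[2]-P[3])/2; print(np.linalg.norm(d),np.arctan2(d[1],d[0]))
z=np.array([[600,178],[667,157],[703,247],[633,265]])/2.3+[60,150]
P=back(z,50,K,E); print(P.round(1),P.mean(0))
s=ctrl.sense(); print(Rt(s).as_matrix().round(3))
E
```

```text
[[552.7 277.6  50. ]
 [572.5 157.3  50. ]
 [424.5 128.7  50. ]
 [406.9 252.6  50. ]]
[489.16622981 204.02332318  50.        ]
149.29764689010477 0.18071085454037522
[[ 537.8 -129.2   50. ]
 [ 570.9 -230.7   50. ]
 [ 436.8 -280.1   50. ]
 [ 409.2 -175.9   50. ]] [ 488.68563646 -203.94908954   50.        ]
[[-0.     0.376  0.927]
 [-0.     0.927 -0.376]
 [-1.    -0.    -0.   ]]
```

move_arm(targets=[[[0,0,-0.15,0.27,0,0,0],[0,0,-0.15,0.27,0,0,0],[0,0,-0.15,0.27,0,0,0],[0,0,-0.15,0.27,0,0,0],[0,0,-0.15,0.27,0,0,0]]])

```text
time_s: 1.25
eef_pos: [343.7, 304.5, 231.5]
ee_rot: [0.694, 0.136, 0.694, -0.135]
force: [0.6, 1.0, -0.3]
grip_width: 0.145
```

move_arm(targets=[[[0,0,-0.15,0.27,0,0,0],[0,0,-0.15,0.27,0,0,0],[0,0,-0.15,0.27,0,0,0],[0,0,0,0,-0.133,0,0],[0,0,0,0,-0.133,0,0]]])

```text
time_s: 1.75
eef_pos: [430.7, 196.6, 231.2]
ee_rot: [0.706, 0.037, 0.706, -0.037]
force: [-0.3, -0.3, 0.0]
grip_width: -0.002
```

move_arm(targets=[[[0,0,0,0,-0.133,0,0],[0,0,0,0,-0.133,0,0],[0,0,0,0,0,0,0],[0,0,0,0,0,0,0]]])

```text
time_s: 2.15
eef_pos: [430.0, 197.8, 231.3]
ee_rot: [0.705, -0.059, 0.705, 0.059]
force: [-0.1, -0.3, -0.6]
grip_width: 0.005
```

```bash
python3 - <<'E'
from h import *
s=ctrl.sense(); print(s["time_s"],s["eef_pos"].round(1),s["force"].round(1),s["grip_width"],s["joints"].round(2)); print(Rt(s).as_matrix().round(3))
im=ctrl.capture("wrist")[:,:,::-1].copy(); cv2.imwrite("pics/w1raw.png",im)
K,E=cam("wrist",s); b=(489,204,.17)
v=cv2.resize(im,None,fx=1.5,fy=1.5,interpolation=cv2.INTER_CUBIC)
for P in [[-75,-60,50],[-75,60,50],[75,60,50],[75,-60,50],[-18,-37,120],[-18,37,120]]:
    u=proj(box2w(P,b),K,E)[0]; print(P,u.round(1)); cv2.drawMarker(v,tuple(int(a*1.5) for a in u),(0,0,255),0,12,1)
cv2.imwrite("pics/w1.png",v)
E
```

```text
2.15 [430.  197.8 231.3] [-0.1 -0.3 -0.6] 0.004534741909711152 [ 0.18  0.2   1.65  0.    1.3  -1.56]
[[ 0.    -0.167  0.986]
 [ 0.     0.986  0.167]
 [-1.     0.     0.   ]]
[-75, -60, 50] [195.3 159. ]
[-75, 60, 50] [313.6 158.6]
[75, 60, 50] [307.8 288.8]
[75, -60, 50] [202.9 289.1]
[-18, -37, 120] [210.6 239. ]
[-18, 37, 120] [297.2 238.7]
```

View pics/w1.png

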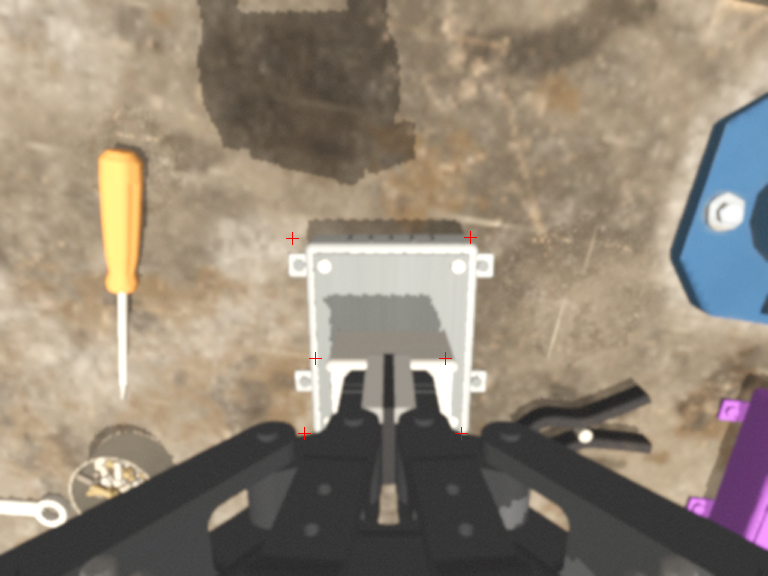

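```bash
python3 - <<'E'
import cv2
a=cv2.imread('pics/w1raw.png')[145:300,185:335]; cv2.imwrite('pics/w1z.png',cv2.resize(a,None,fx=3.8,fy=3.8,interpolation=cv2.INTER_CUBIC))
E
```

```text
(no output)
```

View pics/w1z.png

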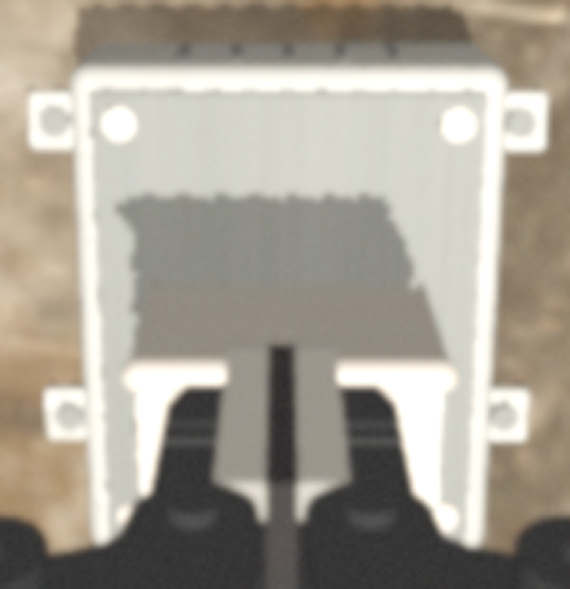

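```bash
python3 - <<'E'
from h import *
K,E=cam("wrist")
f=lambda p:np.array(p)/3.8+[185,145]
P=back(f([[74,68],[506,68],[94,540],[483,540]]),50,K,E); B=back(f([[122,374],[458,374]]),120,K,E)
c,s=np.cos(.168),np.sin(.168); Rm=np.array([[c,s],[-s,c]])
print(P.round(1),B.round(1)); print((P[:,:2]@Rm.T).round(1)); print((B[:,:2]@Rm.T).round(1)); print(np.array([430,197.8])@Rm.T)
E
```

```text
[[427.7 141.8  50. ]
 [408.4 255.9  50. ]
 [569.3 165.   50. ]
 [549.8 280.3  50. ]] [[480.7 170.5 120. ]
 [468.1 245.3 120. ]]
[[445.4  68.3]
 [445.5 184. ]
 [588.8  67.5]
 [588.9 184.4]]
[[502.4  87.7]
 [502.5 163.6]]
[457.02040353 123.11454322]
```

move_arm(targets=[[[0,0.26,0.02,0,0,0,0],[0,0.26,0,0.0,0,0,0],[0,0.26,0,0.06,0,0,0],[0,0,0,0.06,0,0,0],[0,0,0,0,0,0,0]]])

```text
time_s: 2.7
eef_pos: [448.6, 203.9, 115.3]
ee_rot: [0.705, -0.06, 0.704, 0.06]
force: [-0.7, 0.1, 0.8]
grip_width: 0.005
```

```bash
cat >> h.py <<'E'
BOX=(492.1,211.3,.168)
def st():
    s=ctrl.sense(); c,n=np.cos(BOX[2]),np.sin(BOX[2]); d=s["eef_pos"]-[BOX[0],BOX[1],0]
    print("t",round(s["time_s"],2),"box tcp",np.round([c*d[0]+n*d[1],-n*d[0]+c*d[1],d[2]],1),"F",np.round([c*s["force"][0]+n*s["force"][1],-n*s["force"][0]+c*s["force"][1],s["force"][2]],1)); return s
def look(n,name,box=None,f=1.5):
    im=ctrl.capture(n)[:,:,::-1]
    if box: im=im[box[0]:box[1],box[2]:box[3]]
    cv2.imwrite("pics/"+name,cv2.resize(im,None,fx=f,fy=f,interpolation=cv2.INTER_CUBIC))
E
python3 - <<'E'
from h import *
st(); look("side","s2.png",(120,250,130,300),4); look("wrist","w2.png")
E
```

```text
t 2.7 box tcp [-44.2  -0.  115.3] F [-0.7  0.2  0.8]
```

View pics/s2.png

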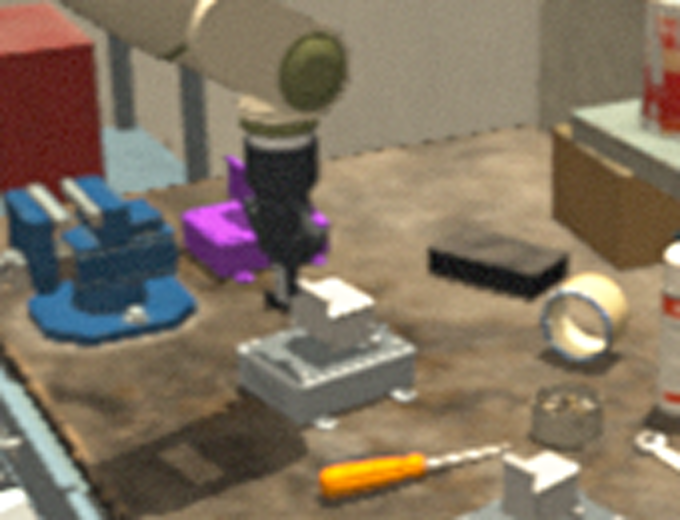

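View pics/w2.png

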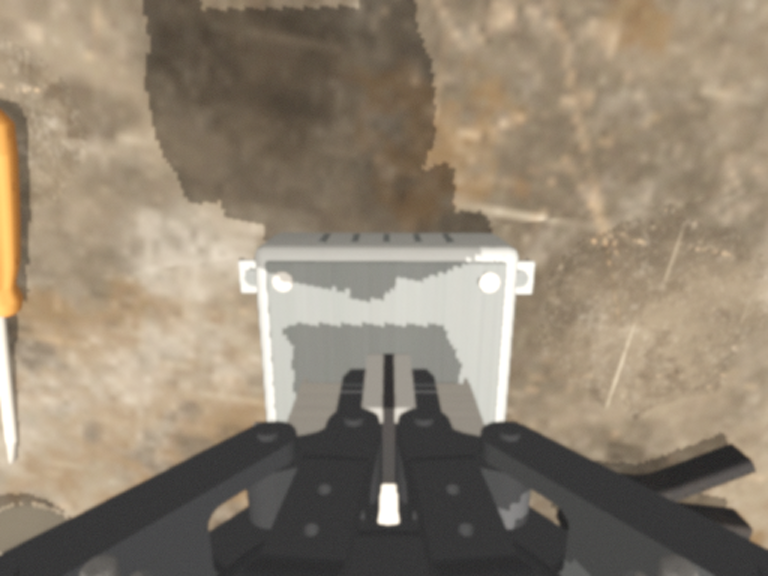

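move_arm(targets=[[[0,0,0,0.053,0,0,0],[0,-0.013,0,0.04,0,0,0],[0,-0.027,0,0.04,0,0,0],[0,-0.02,0,0.04,0,0,0],[0,-0.02,0,0.04,0,0,0]]])

```text
time_s: 3.3
eef_pos: [479.4, 209.3, 126.8]
ee_rot: [0.705, -0.06, 0.704, 0.06]
force: [-1.5, -0.3, -0.2]
grip_width: -0.0
```

```bash
python3 - <<'E'
from h import *
st(); look("side","s3.png",(120,250,130,300),4)
E
```

```text
t 3.3 box tcp [-12.9   0.2 126.8] F [-1.5 -0.  -0.2]
```

View pics/s3.png

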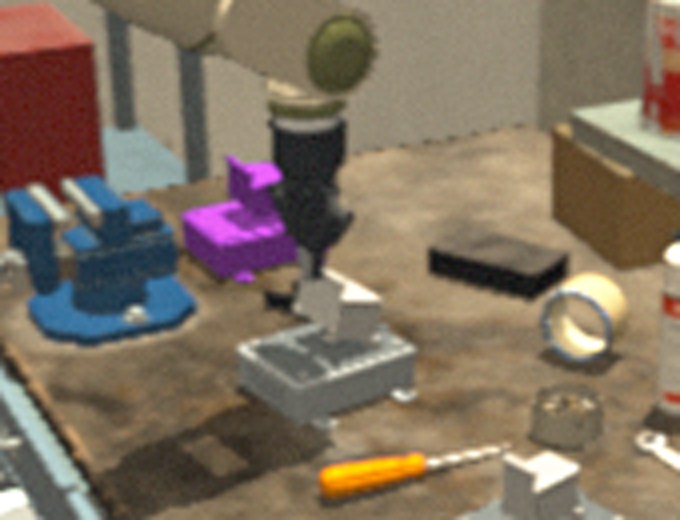

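move_arm(targets=[[[0,-0.02,0,0.05,0,0,0],[0,-0.013,0,0.05,0,0,0],[0,-0.007,0,0.05,0,0,0],[0,0,0,0.05,0,0,0],[0,0,0,0.05,0,0,0]]])

```text
time_s: 3.85
eef_pos: [516.4, 215.7, 132.3]
ee_rot: [0.705, -0.06, 0.704, 0.06]
force: [-0.7, -0.2, 0.8]
grip_width: -0.004
```

move_arm(targets=[[[0,0,0,0.05,0,0,0],[0,0,0,0.05,0,0,0]]])

```text
time_s: 4.05
eef_pos: [531.1, 218.3, 132.1]
ee_rot: [0.704, -0.06, 0.705, 0.06]
force: [0.0, -0.3, -0.5]
grip_width: -0.001
```

```bash
python3 - <<'E'
from h import *
st(); look("side","s4.png",(120,250,130,300),4)
E
```

```text
t 4.05 box tcp [ 39.6   0.3 132.1] F [-0.  -0.3 -0.5]
```

View pics/s4.png

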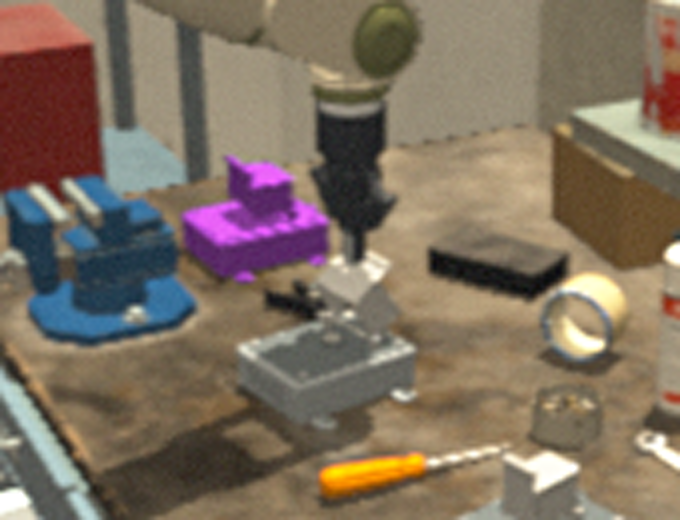

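move_arm(targets=[[[0,0,0,0.03,0,0,0],[0,0,0,0,0,0,0],[0,0,0,0,0,0,0],[0,0,0,0,0,0,0],[0,0,0,0,0,0,0]]])

```text
time_s: 4.6
eef_pos: [534.7, 218.9, 132.4]
ee_rot: [0.704, -0.061, 0.705, 0.061]
force: [0.0, 0.6, 0.3]
grip_width: 0.001
```

```bash
python3 - <<'E'
from h import *
st(); look("side","s5.png",(120,250,130,300),4)
E
```

```text
t 4.6 box tcp [ 43.3   0.4 132.4] F [0.1 0.6 0.3]
```

View pics/s5.png

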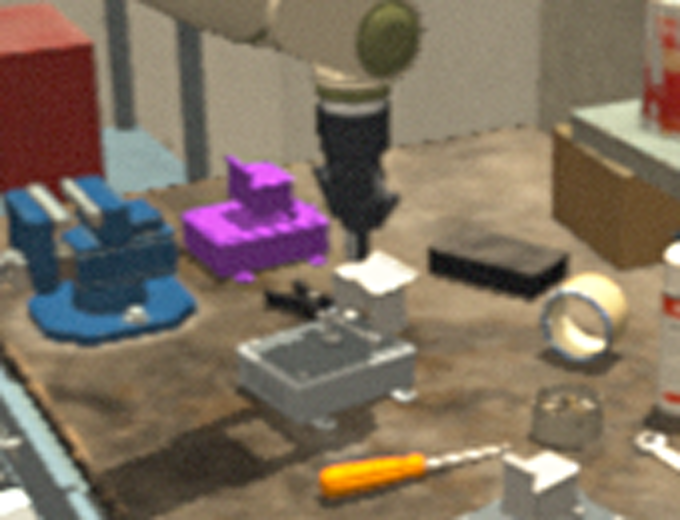

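move_arm(targets=[[[0,-0.07,0,-0.1,0,0,0],[0,0,0,-0.22,0,0,0],[0,0.1,0,-0.22,0,0,0],[0,0.2,0,0,0,0,0],[0,0.18,0,0,0,0,0]]])

```text
time_s: 5.15
eef_pos: [454.6, 205.1, 70.5]
ee_rot: [0.705, -0.061, 0.704, 0.061]
force: [1.6, 0.4, -0.1]
grip_width: 0.004
```

```bash
python3 - <<'E'
from h import *
st(); look("side","s6.png",(120,250,130,300),4); look("wrist","w6.png",(150,384,130,390),2.5)
E
```

```text
t 5.15 box tcp [-38.    0.2  70.5] F [ 1.6  0.1 -0.1]
```

View pics/s6.png

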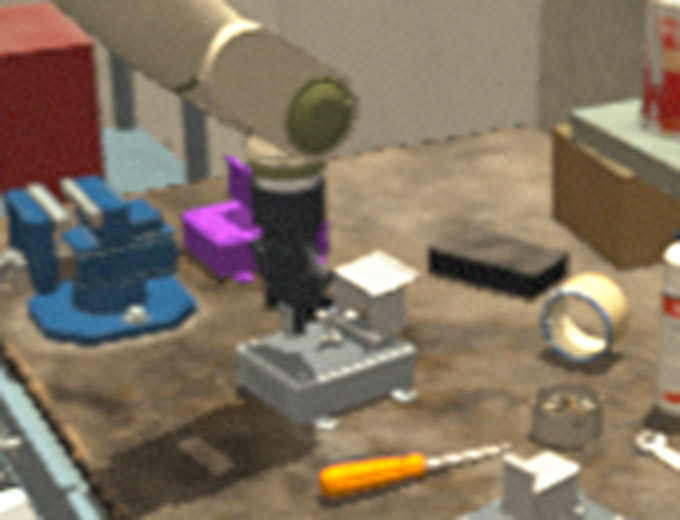

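View pics/w6.png

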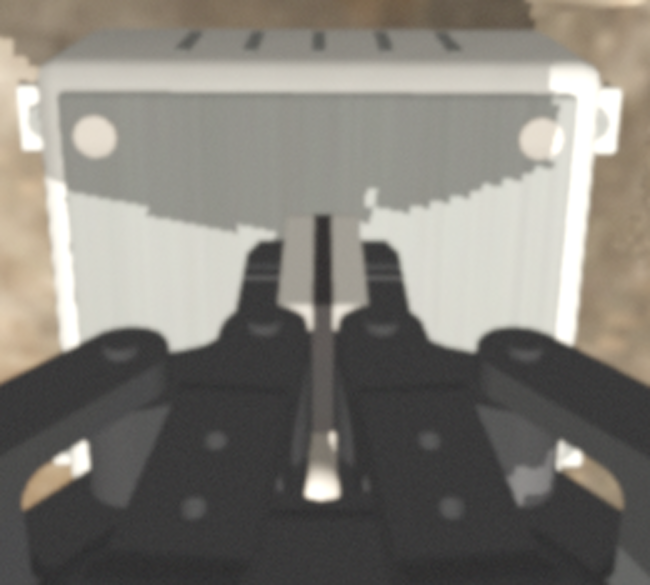

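move_arm(targets=[[[0,0,0,0.05,0,0,0],[0,0,0,0.05,0,0,0],[0,0,0,0.04,0,0,0],[0,0,0,0.03,0,0,0],[0,0,0,0.03,0,0,0]]])

```text
time_s: 5.75
eef_pos: [485.1, 210.3, 71.1]
ee_rot: [0.705, -0.06, 0.704, 0.06]
force: [-2.9, -1.5, 2.6]
grip_width: 0.002
```

move_arm(targets=[[[0,0,0,0.015,0,0,0],[0,0,0,0.015,0,0,0],[0,0,0,0,0,0,0]]])

```text
time_s: 6.05
eef_pos: [489.3, 211.0, 70.8]
ee_rot: [0.705, -0.061, 0.704, 0.06]
force: [-1.6, -0.4, 1.3]
grip_width: -0.002
```

```bash
python3 - <<'E'
from h import *
st(); look("side","s7.png",(150,230,190,270),8)
E
```

```text
t 6.05 box tcp [-2.9  0.2 70.8] F [-1.6 -0.2  1.3]
```

View pics/s7.png

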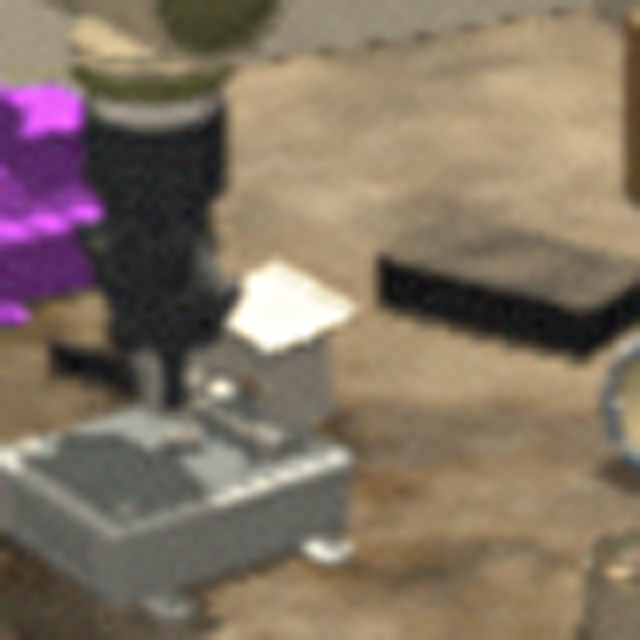

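move_arm(targets=[[[0,0,0,0.012,0,0,0],[0,0,0,0,0,0,0]]])

```text
time_s: 6.3
eef_pos: [490.9, 211.3, 70.7]
ee_rot: [0.704, -0.061, 0.705, 0.06]
force: [-2.1, -1.1, 0.6]
grip_width: -0.002
```

move_arm(targets=[[[0,0,0,0.012,0,0,0],[0,0,0,0,0,0,0]]])

```text
time_s: 6.5
eef_pos: [492.7, 211.6, 70.7]
ee_rot: [0.704, -0.061, 0.705, 0.061]
force: [-1.6, -0.5, -0.1]
grip_width: -0.004
```

move_arm(targets=[[[0,0,0,0.01,0,0,0],[0,0,0,0,0,0,0]]])

```text
time_s: 6.7
eef_pos: [493.9, 211.8, 70.6]
ee_rot: [0.704, -0.061, 0.705, 0.06]
force: [-3.5, -1.0, -0.3]
grip_width: 0.001
```

move_arm(targets=[[[0,0,0,0.01,0,0,0],[0,0,0,0,0,0,0]]])

```text
time_s: 6.9
eef_pos: [494.4, 211.9, 70.4]
ee_rot: [0.703, -0.061, 0.706, 0.06]
force: [-7.6, -2.7, 1.6]
grip_width: -0.004
```

move_arm(targets=[[[0,0,0,0.01,0,0,0],[0,0,0,0,0,0,0]]])

```text
time_s: 7.1
eef_pos: [494.7, 212.0, 70.2]
ee_rot: [0.702, -0.061, 0.707, 0.06]
force: [-13.2, -4.9, 4.8]
grip_width: 0.002
```

move_arm(targets=[[[0,0,0,-0.1,0,0,0],[0,0,0,-0.2,0,0,0],[0,-0.26,0,0,0,0,0],[0,-0.3,0,0,0,0,0],[0,-0.26,0,-0.2,0,0,0]]])

```text
time_s: 7.6
eef_pos: [425.2, 199.7, 196.3]
ee_rot: [0.706, -0.06, 0.703, 0.06]
force: [-0.2, -0.1, 0.5]
grip_width: 0.001
```

```bash
python3 - <<'E'
from h import *
s=st(); look("side","s8.png",(150,230,190,270),8); look("wrist","w8.png",(120,330,150,360),3)
K,E=cam("wrist"); 
for n,P in [("on",[21.2,0,83.7]),("off",[-5.2,0,83.7])]:
  p=proj(box2w(P,BOX),K,E)[0]; print(n,(p-[150,120])*3)
K,E=cam("side"); 
for n,P in [("on",[21.2,0,83.7]),("off",[-5.2,0,83.7]),("pivot",[8,0,54])]:
  p=proj(box2w(P,BOX),K,E)[0]; print(n,(p-[190,150])*8)
E
```

```text
t 7.6 box tcp [-67.9  -0.3 196.3] F [-0.2 -0.1  0.5]
on [322.49799861 495.86405462]
off [322.70531058 417.55350874]
on [201.47161544 376.86734292]
off [159.7955843  389.98263269]
pivot [182.30193986 434.12722402]
```

View pics/s8.png

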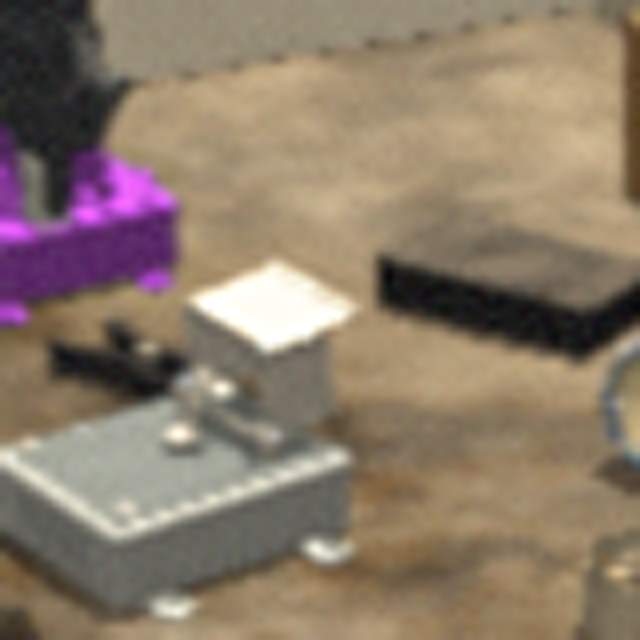

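View pics/w8.png

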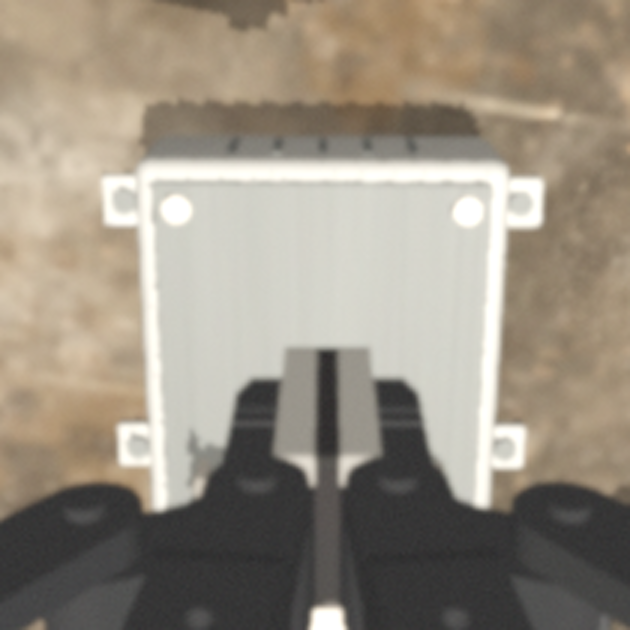

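```bash
python3 - <<'E'
from h import *
K,E=cam("top")
for n,p,z in [("tape",(243,160),60),("lube top",(288,144),176),("black",(182,155),30),("bolts",(283,193),35)]:
    w=back(p,z,K,E)[0]; c,s=np.cos(.168),np.sin(.168); d=w-[BOX[0],BOX[1],0]; print(n,w.round(),"box",round(c*d[0]+s*d[1]),round(-s*d[0]+c*d[1]))
E
```

```text
tape [774. 145.  60.] box 267 -113
lube top [796.  -9. 176.] box 263 -268
black [799. 368.  30.] box 329 103
bolts [661.   1.  35.] box 131 -235
```

move_arm(targets=[[[0,0,0,0.3,0,0,0],[0,0,0,0.32,0,0,0],[0,0,0,0.3,0,0,0],[0,0,0,0.3,0,0,0],[0,0,0,0,0,0,0]]])

```text
time_s: 8.2
eef_pos: [607.5, 230.7, 190.6]
ee_rot: [0.704, -0.06, 0.705, 0.06]
force: [-0.3, -0.5, -1.1]
grip_width: -0.001
```

```bash
python3 - <<'E'
from h import *
s=st(); print(s["joints"].round(2)); look("side","s9.png",(120,250,150,320),4); look("wrist","w9.png")
K,E=cam("wrist"); print([(P,(proj(box2w(P,BOX),K,E)[0]*1.5).round()) for P in ([92,37,116],[92,-37,116],[21.2,0,83.7])])
E
```

```text
t 8.2 box tcp [117.   -0.2 190.6] F [-0.4 -0.4 -1.1]
[ 0.18  0.62  1.13 -0.    1.38 -1.56]
[([92, 37, 116], array([466., 265.])), ([92, -37, 116], array([307., 264.])), ([21.2, 0, 83.7], array([387., 108.]))]
```

View pics/s9.png

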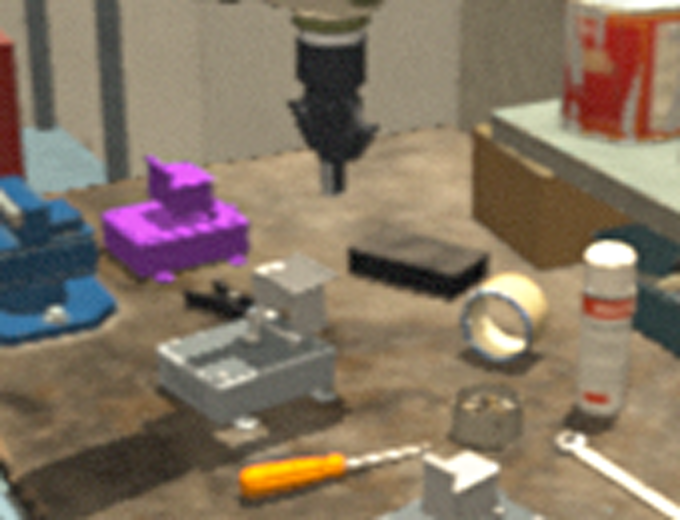

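View pics/w9.png

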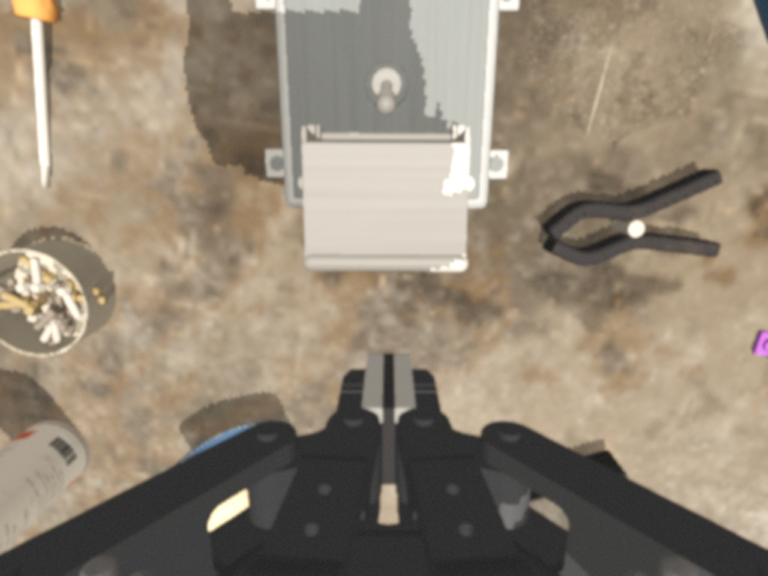

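```bash
python3 - <<'E'
from h import *
K,E=cam("wrist"); a=cv2.imread("pics/w9.png")[40:150,320:460]; a=cv2.resize(a,None,fx=5,fy=5,interpolation=cv2.INTER_CUBIC)
for th in (.6,.7,.84):
    l=th-.42; p=proj(box2w([8+32.5*np.sin(l),0,54+32.5*np.cos(l)],BOX),K,E)[0]*1.5; q=((p-[320,40])*5).astype(int); print(th,p,q)
    cv2.drawMarker(a,tuple(int(v) for v in q),(0,0,255),0,15,1)
p=proj(box2w([8,0,54],BOX),K,E)[0]*1.5; q=((p-[320,40])*5).astype(int); cv2.drawMarker(a,tuple(int(v) for v in q),(255,0,0),0,15,1)
cv2.imwrite("pics/w9z.png",a)
E
```

```text
0.6 [386.74093227  91.24252073] [333 256]
0.7 [386.73287808  98.49891371] [333 292]
0.84 [386.72463914 108.24505252] [333 341]
```

View pics/w9z.png

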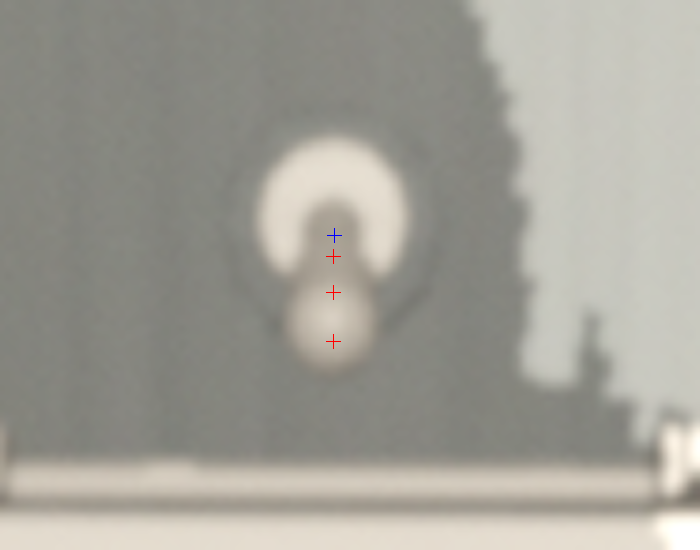

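move_arm(targets=[[[0,0.2,0,0.02,0,0,0],[0,0.2,0,0,0,0,0],[0,0.13,0,0,0,0,0],[0,0,0,0,0,0,0]]])

```text
time_s: 8.7
eef_pos: [604.4, 231.1, 112.1]
ee_rot: [0.703, -0.061, 0.706, 0.06]
force: [0.2, 0.1, 0.1]
grip_width: -0.003
```

```bash
python3 - <<'E'
from h import *
s=st(); look("side","s10.png",(120,250,150,320),4)
E
```

```text
t 8.7 box tcp [114.    0.7 112.1] F [0.2 0.  0.1]
```

View pics/s10.png

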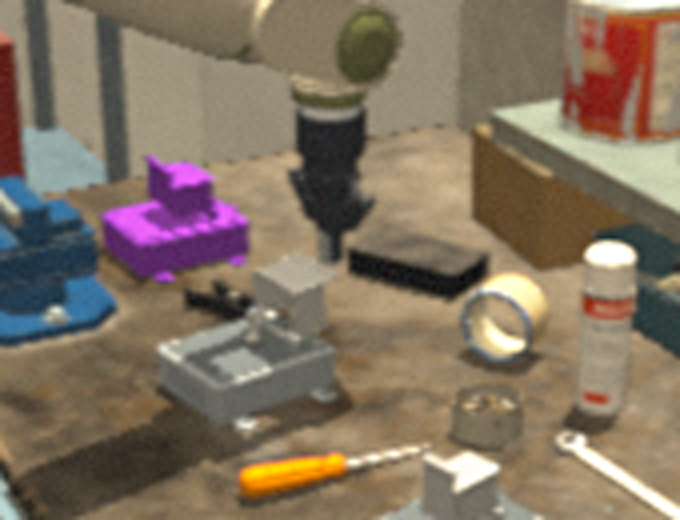

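move_arm(targets=[[[0,0,0,-0.04,0,0,0],[0,-0.03,0,-0.04,0,0,0],[0,-0.033,0,-0.04,0,0,0],[0,-0.027,0,-0.047,0,0,0],[0,-0.02,0,-0.047,0,0,0]]])

```text
time_s: 9.25
eef_pos: [574.3, 225.8, 131.8]
ee_rot: [0.705, -0.06, 0.704, 0.061]
force: [-0.3, 0.2, -0.0]
grip_width: 0.0
```

```bash
python3 - <<'E'
from h import *
s=st(); look("side","s11.png",(120,250,150,320),4)
E
```

```text
t 9.25 box tcp [ 83.5   0.5 131.8] F [-0.2  0.3 -0. ]
```

View pics/s11.png

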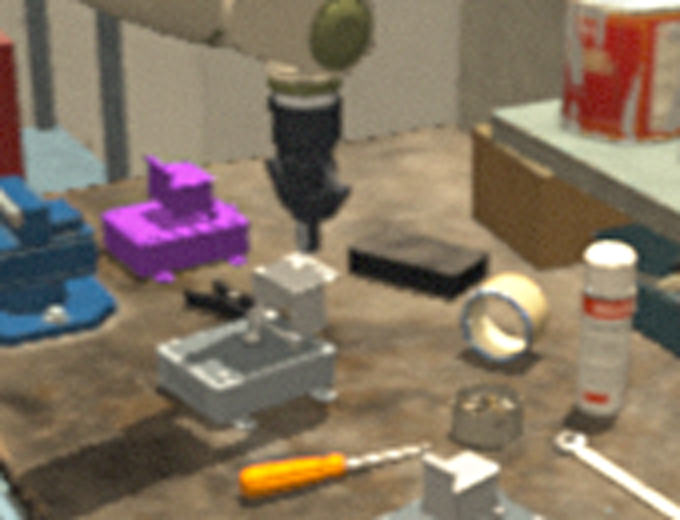

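move_arm(targets=[[[0,0,0,-0.0,0,0,0],[0,0,0,0.13,0,0,0],[0,0.04,0,0.1,0,0,0],[0,0.13,0,0,0,0,0],[0,0,0,0,0,0,0]]])

```text
time_s: 9.8
eef_pos: [607.8, 231.4, 102.4]
ee_rot: [0.703, -0.061, 0.706, 0.06]
force: [-0.9, 0.0, -0.2]
grip_width: 0.002
```

move_arm(targets=[[[0,0,0,-0.04,0,0,0],[0,0,0,-0.03,0,0,0],[0,0,0,-0.03,0,0,0],[0,0,0,0,0,0,0]]])

```text
time_s: 10.2
eef_pos: [593.7, 229.2, 106.3]
ee_rot: [0.705, -0.061, 0.704, 0.061]
force: [-0.1, 0.0, 0.9]
grip_width: 0.005
```

```bash
python3 - <<'E'
from h import *
s=st(); look("side","s12.png",(120,250,150,320),4)
E
```

```text
t 10.2 box tcp [103.2   0.6 106.3] F [-0.1  0.   0.9]
```

View pics/s12.png

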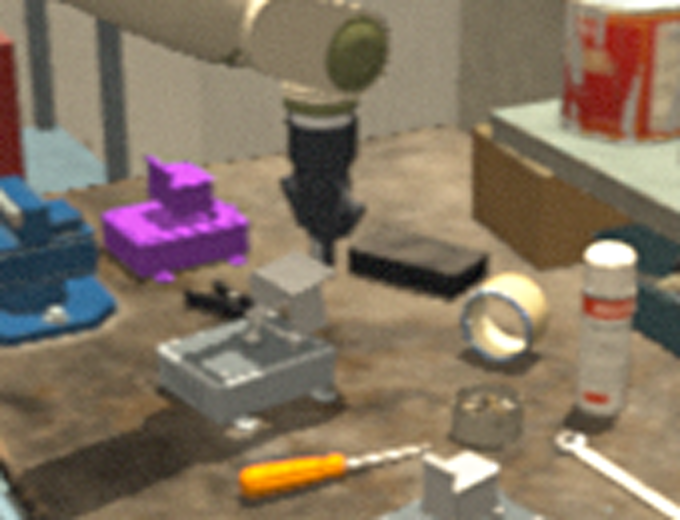

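move_arm(targets=[[[0,0,0,-0.03,0,0,0],[0,0,0,0,0,0,0]]])

```text
time_s: 10.45
eef_pos: [589.2, 228.3, 105.4]
ee_rot: [0.704, -0.061, 0.705, 0.06]
force: [0.1, 0.5, 0.5]
grip_width: 0.004
```

move_arm(targets=[[[0,0,0,-0.03,0,0,0],[0,0,0,0,0,0,0]]])

```text
time_s: 10.65
eef_pos: [584.6, 227.5, 105.2]
ee_rot: [0.704, -0.061, 0.705, 0.06]
force: [-0.6, 0.2, -1.0]
grip_width: 0.002
```

```bash
python3 - <<'E'
from h import *
s=st(); look("side","s13.png",(150,220,190,270),8)
E
```

```text
t 10.65 box tcp [ 93.9   0.5 105.2] F [-0.6  0.3 -1. ]
```

View pics/s13.png

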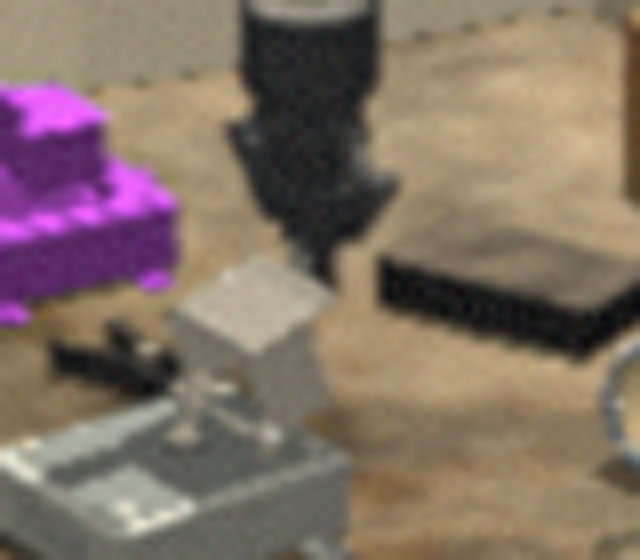

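move_arm(targets=[[[0,-0.03,0,-0.04,0,0,0],[0,-0.03,0,-0.04,0,0,0],[0,-0.035,0,-0.04,0,0,0],[0,-0.025,0,-0.04,0,0,0],[0,-0.02,0,-0.04,0,0,0]]])

```text
time_s: 11.2
eef_pos: [555.1, 222.4, 126.9]
ee_rot: [0.705, -0.06, 0.704, 0.061]
force: [-0.1, 1.0, -0.9]
grip_width: -0.0
```

```bash
python3 - <<'E'
from h import *
s=st(); look("side","s14.png",(150,220,190,270),8)
E
```

```text
t 11.2 box tcp [ 64.    0.4 126.9] F [ 0.1  1.  -0.9]
```

View pics/s14.png

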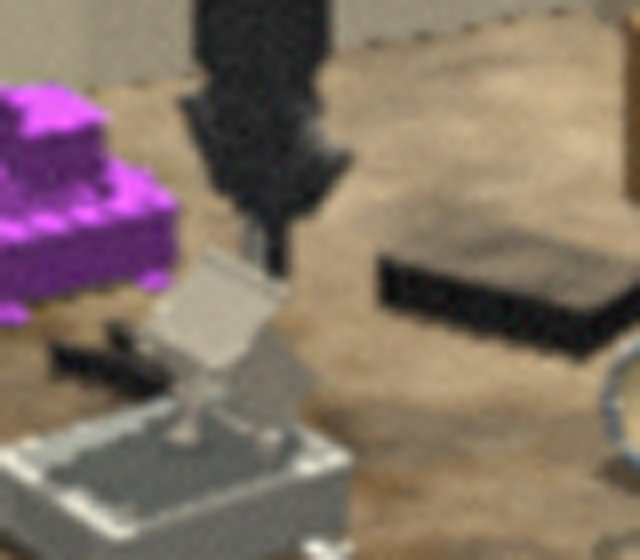

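Good. Continue to just under 0.65, tip rising slightly.

move_arm(targets=[[[0,-0.02,0,-0.045,0,0,0],[0,-0.013,0,-0.045,0,0,0],[0,0,0,-0.045,0,0,0],[0,0,0,-0.045,0,0,0],[0,0,0,0,0,0,0]]])

```text
time_s: 11.75
eef_pos: [528.2, 217.8, 131.2]
ee_rot: [0.704, -0.061, 0.705, 0.061]
force: [0.9, -0.7, -0.3]
grip_width: -0.002
```

```bash
python3 - <<'E'
from h import *
s=st(); look("side","s15.png",(150,220,190,270),8)
E
```

```text
t 11.75 box tcp [ 36.6   0.4 131.2] F [ 0.7 -0.8 -0.3]
```

View pics/s15.png

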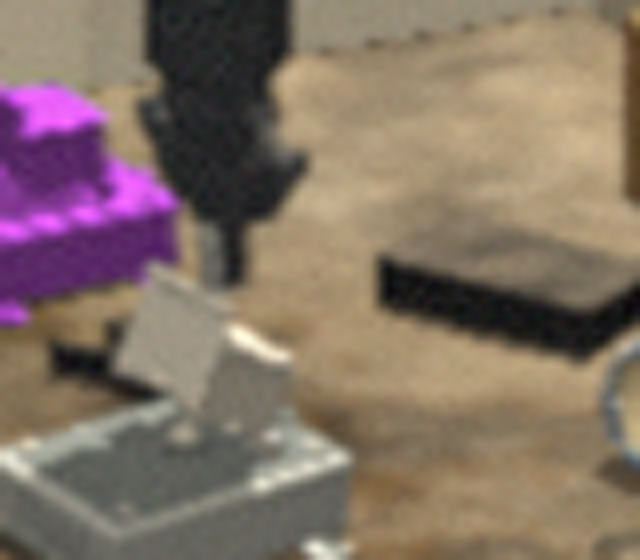

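move_arm(targets=[[[0,0,0,0,0,0,0],[0,0,0,0,0,0,0],[0,-0.1,0,0.1,0,0,0],[0,-0.3,0,0,0,0,0],[0,-0.3,0,0,0,0,0]]])

```text
time_s: 12.3
eef_pos: [543.7, 220.3, 236.9]
ee_rot: [0.704, -0.06, 0.705, 0.06]
force: [0.1, -0.0, -0.0]
grip_width: 0.003
```

move_arm(targets=[[[0,0,0,-0.3,0,0,0],[0,0,0,-0.3,0,0,0],[0,0,0,-0.2,0,0,0],[0,0,0,0,0,0,0]]])

```text
time_s: 12.7
eef_pos: [423.1, 199.9, 236.8]
ee_rot: [0.704, -0.061, 0.705, 0.061]
force: [1.1, 0.3, 0.3]
grip_width: -0.0
```

```bash
python3 - <<'E'
from h import *
s=st(); look("side","s16.png",(120,250,130,300),4); look("wrist","w16.png"); look("top","t16.png")
K,E=cam("wrist"); print([(P,(proj(box2w(P,BOX),K,E)[0]*1.5).round()) for P in ([-18,37,120],[-18,-37,120],[-75,60,50],[-75,-60,50])])
K,E=cam("side"); print([(P,((proj(box2w(P,BOX),K,E)[0]-[130,120])*4).round()) for P in ([-18,37,120],[-18,-37,120])])
E
```

```text
t 12.7 box tcp [-69.9   0.3 236.8] F [1.1 0.1 0.3]
[([-18, 37, 120], array([451., 367.])), ([-18, -37, 120], array([324., 366.])), ([-75, 60, 50], array([474., 248.])), ([-75, -60, 50], array([301., 247.]))]
[([-18, 37, 120], array([289., 275.])), ([-18, -37, 120], array([329., 298.]))]
```

View pics/s16.png

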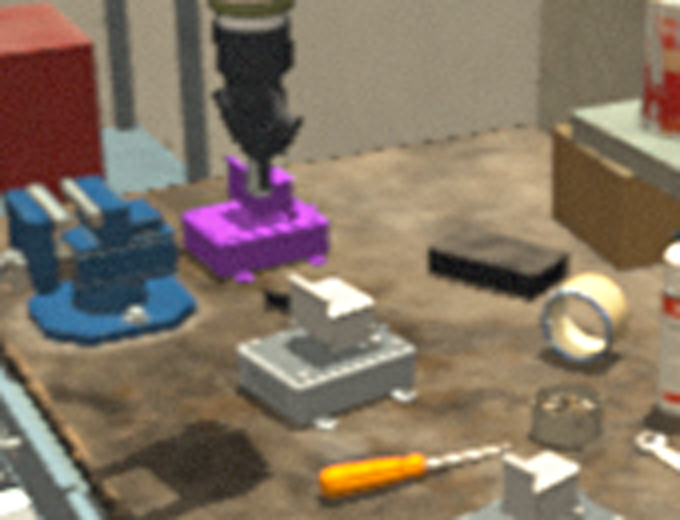

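View pics/w16.png

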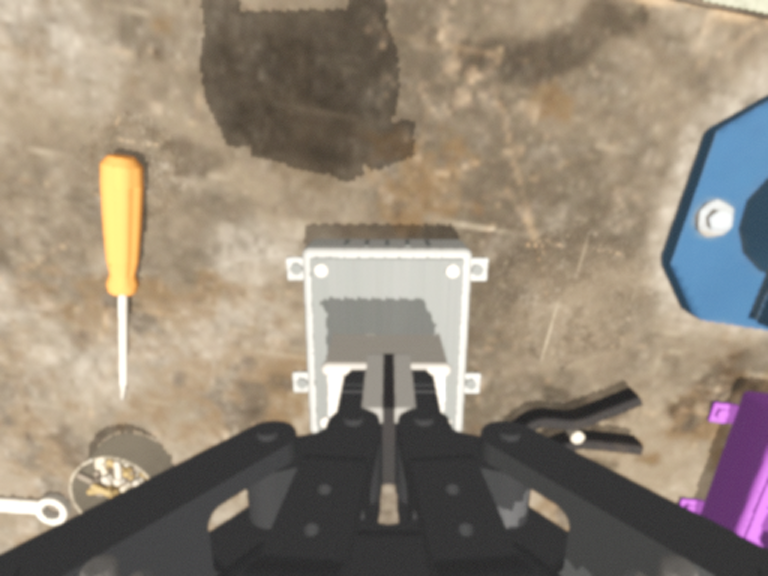

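View pics/t16.png

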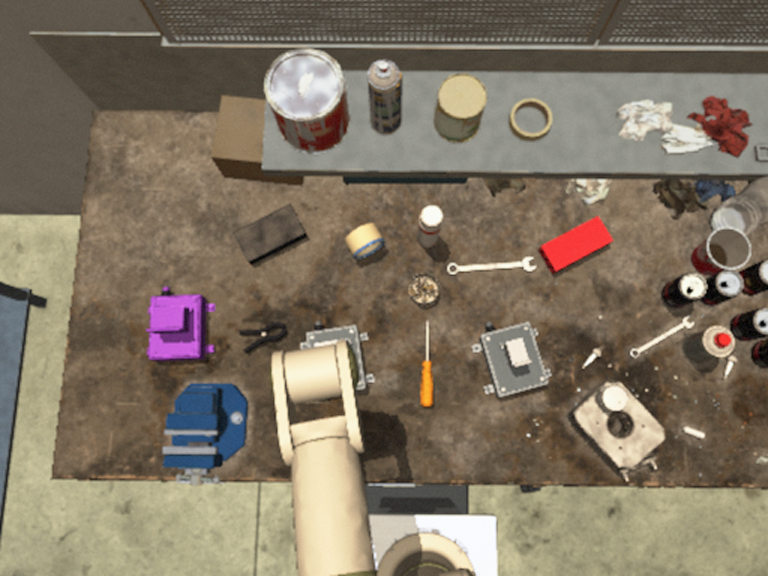

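```bash
python3 - <<'E'
from h import *
a=cv2.imread("pics/side0.png").astype(float); b=ctrl.capture("side")[:,:,::-1].astype(float)
d=np.abs(a-b).mean(2)
print("guard",d[182:215,198:230].mean().round(1),"narrow",d[225:275,235:290].mean().round(1))
for r,c in [(182,198),(225,235)]: pass
print(d[182:215:3,198:232:3].astype(int))
st(); print(ctrl.finish_job())
E
```

```text
guard 3.1 narrow 3.0
[[3 3 2 1 2 5 3 0 3 1 4 5]
 [2 5 5 3 2 1 5 2 1 1 3 7]
 [2 4 6 2 3 4 3 7 3 1 1 0]
 [2 1 3 0 1 1 4 1 1 6 1 6]
 [6 1 1 2 3 2 1 1 5 3 3 0]
 [1 1 1 2 3 0 0 2 4 3 2 7]
 [0 3 2 2 1 2 4 4 2 8 0 2]
 [7 4 3 1 5 4 3 2 3 4 1 8]
 [2 2 2 0 4 2 1 3 1 3 2 6]
 [4 1 5 1 2 2 1 6 3 6 4 4]
 [6 4 3 7 2 5 0 3 1 1 1 0]]
t 12.9 box tcp [-6.660e+01 -1.000e-01  2.362e+02] F [ 0.2  0.  -0.5]
the job is handed in; nothing more can be done
None
```

The wide-guard supply is switched on and its guard is shut again over the toggle. I handed the job in at about 12.9 s.

- **Guard open:** I pushed it up and back with the closed fingertips, and a side picture showed it staying open.
- **Toggle:** I pushed it to the rear until it stopped moving and the force rose to about 14 N. Afterwards the side view matched the "on" position. The wrist view came out about 8 pixels short, but the pivot showed a similar offset, so I read it as a small calibration error.
- **Guard shut:** My first push from behind passed over the bead without touching it. I went back, lowered the fingertip and pushed again, and the guard then dropped shut.
- **Last checks:** The guard and the narrow box in the side picture matched the starting picture to within noise (average difference about 3 grey levels of 255). The loose things were in their places in the top view. The gripper was about 100 mm clear of everything, with no contact force. The toggle could not be seen once the guard was shut.

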